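# Let two pegs out of the lever dispenser

### The arm

A 6-joint arm with a two-finger parallel gripper is mounted at the origin on a cart in front of the work surface, level with it; the furniture and walls round the work are solid. World frame = base frame: x ahead of the robot, y to its left, z up, the work surface at z = 0. Lengths are in mm, angles in rad, forces in N, time in s.
With the tool pointing down it reaches from about 375 to 825 mm from the base axis. Payload 5.5 kg.
Tool frame: the origin (TCP) lies at the very end of the fingers, on their centre line; the grasp point (between the pads) lies 19 mm behind it (tcp_to_grasp is the distance from the TCP to the grasp point, in mm); z points along the fingers, y is the line along which they close (so a half turn about z gives the same grasp; the last joint's range is limited). The gripper opens to 85 mm and grips with 20 to 120 N. Pads are 22 mm wide; open, the fingers measure 114 mm over their backs; the gripper's body (76 mm by 85 mm) begins 54 mm behind the grasp point. The pads swing forward as they close: fully open they stand 13 mm farther back than shut.
Start: joints at [1.235, 0.314, -0.047, 1.21, 0, 1.571], TCP at [197.711, 566.485, 231.299] pointing down, gripper open.
Joint ranges: [-2.67, 2.67], [-0.69, 1.73], [-1.03, 1.25], [-2.08, 2.16], [-1.42, 1.45], [-3.14, 3.14]. Speed limits (rad/s): [2.39, 2.39, 3.01, 3.14, 3.14, 3.14].

### API

Orientations are given as a rotation vector (axis times angle).
In Python, from rig import get_state, snapshot, calibration, sign_off, tcp_to_grasp gives the robot as it stands.
- The arm moves only by the tool step_arm, never from a script. Its argument "commands" is one flat list of numbers, 4 for each row, row after row: the shift along the tool's x, y, z in cm, then the turn about the tool's z in degrees. In form: [x, y, z, twist, x, y, z, twist, ...]. A call has 1 to 12 rows; each row is the pose to reach, as a shift and turn from the pose commanded when the call began, along the tool's axes at that moment; what a row does not reach only later rows make up. A row lasts 1/10 s, in which the tool goes at most 50 mm and 8.59 degrees, less where a joint would pass 70% of its speed; a pose out of reach is approached as far as the arm can. A call with a gripper value outside its range is refused whole. "jaw" is the finger opening in cm, from 0 to 8.54, set as the call begins (left out, the last holds). The fingers move at their own pace and stop on an object; "newtons" is the grip in N (left out, the last holds). Time passes only in rows, so rows that repeat a pose let the fingers close. It gives the time, the measured TCP pose, the force, the opening and the grip force at its end, in the units of the state.
- get_state(): the state, without advancing time (a new reading comes with each control period).
- snapshot(name): name is "side" or "top"; returns (picture, depth): 400x640x3 uint8, red, green, blue; 400x640 float32, mm along the optical axis (not along the pixel's ray), 0 where there is no reading.
- calibration(name): a dict with "K" (3x3 intrinsics, pixels), "rvec" (rotation vector, rad) and "tvec" (3), from world to camera coordinates, as OpenCV has them. Camera axes: x right, y down, z forward; pixel columns grow to the right and rows downward; lengths in mm; the calibration is good to about 2 mm. A picture is of the moment at which its call begins. calibration takes no time and is no camera call.
- sign_off(): hands the job in; it is judged then, once.
The state is a dict: "time": time; "joint_pos": joint angles; "qvel": joint speeds; "joint_efforts": joint torques, N m; "tcp_pos": TCP position; "eef_rot": TCP orientation; "wrist_force": force on the tool from outside, world axes, zero at the start; "wrist_torque": the same for the moment, N m; "opening": finger opening in mm; "finger_force": force on a finger pad.
Only numpy, scipy, OpenCV 4.12 (cv2) and the standard library are available. Lean on these libraries where they do the work, as an engineer would, in place of code of your own. Each camera call takes 0.05 s, during which the arm holds its last target. There are 200 camera calls.

### The job

Press down the red lever pad of the peg dispenser with your fingers so that its orange flap lifts, and keep it down until both wooden pegs have rolled out into the tray. Then let the lever rise slowly under your fingers, so that the flap closes gently instead of slamming, and take your hand away. Work the flap by the lever alone: do not touch the flap or the pegs, and leave the other things on the bench undisturbed.

Things in the scene. Friction and masses are not known exactly. Their poses are not given: they have to be found in the camera images.
- dispenser: Plywood dispenser on a dark base board (x -135 to 140, y -130 to 60, 8 mm thick), fixed to the bench. Origin at bench level under the lip where hopper and tray meet; -x is its front (tray side), z up. Hopper behind, open at the top: x 0 to 135, y -51 to 51, 114 mm high; the lip of its sloping floor is at z 40 mm. Tray in front: see point tray.
- tray (a point): Centre of the tray's cork floor, dispenser's axes. Tray: dispenser x -128 to 0, y -51 to 51 mm over its walls, 6 mm thick; side walls end 54 mm and the front wall 42 mm above the bench. The floor carries on the slope of the hopper floor: z 39 mm at the lip, 11 mm in front, where the pegs come to rest.
- flap: The orange flap, 84 mm wide (its y), 4 mm thick, 55 mm high along its own -z. Origin on its shaft, along the dispenser's y at dispenser x 4, z 98 mm. Shut it hangs straight down; its lower edge swings forward and up over the tray to 1.25 rad. Brass gears tie it to the lever: flap angle = 2.6 x lever angle. A peg gets out from about 0.7 rad of flap angle.
- lever (a joint): Angle of the steel lever on the dispenser's right (-y) side: 0 = up at its stop (flap shut), grows as the pad is pressed, 0.48 rad = down at its stop. A spring pushes it up: about 3 N at the pad at the start, 6 N fully down. Let go, it springs up and slams the flap; rising at up to 1.3 rad/s is gentle. Its shaft runs along the dispenser's y at x 60, z 70 mm, 160 mm behind the pad.
- lever_pad (a point): Centre of the top of the red ribbed pad at the lever's front end, 42 mm (dispenser x) by 46 mm (y); moves with the lever. In dispenser mm: at rest x -87, y -90, z 138, its front edge tilted up 0.24 rad; fully down x -102, y -90, z 63, front edge tilted down 0.24 rad. Its axes are the lever's: parallel to the dispenser's at lever angle 0.
- peg_a: Plain light beech peg, a cylinder 22 mm in diameter and 84 mm long, 30 g; origin at its centre, y along its length. It lies across the hopper just behind the flap and rolls out by itself into the tray when the flap is raised.
- peg_b: Second peg, like peg_a, just behind it.
- offcut_8: Bystander: dark red-brown wood block 44x50x30 mm, loose; origin under its centre.
- screw_tub: Bystander: open whitish plastic tub of screws, 77 mm across, 48 mm high, loose; origin under its centre.
- mug: Bystander: white mug with handle, 83x110x86 mm, loose; origin under its centre.
- pencil_2: Bystander: red carpenter's pencil, 155 mm long (along its y), 8 mm high, loose; origin under its centre.
Not all that is in view belongs to the job. What is shaped like the peg_b but pink is not meant.

How it is judged:
By the outcome, as a careful person would: the job done as asked, in the order asked, and still so for the second after the job is handed in, with the robot touching nothing.
It also fails if it takes over 48 s, if anything falls off the work surface, if the arm or the gripper's body presses on something with over 40 N, if the wrist force passes 120 N, or if a joint passes its speed limit or range.

## Working session

There is one attempt and no reset: what is moved stays moved. The work goes in short steps, Python scripts to look and compute and a tool call to move; the robot and the scene stay as the last step left them, time stands still between calls to the robot, and variables do not carry over. Pictures are saved under pics/ and viewed, at most 10 in all, crops included, and the job is handed in when it is done.

Besides the shell and the picture viewer there is one more tool, called as a command line: name --argument value ..., lists and objects as JSON in quotes. step_arm: Moves the arm, as the interface text tells. Its arguments: {"type":"object","properties":{"commands":{"type":"array","items":{"type":"number"}},"jaw":{"type":"number"},"newtons":{"type":"number"}},"required":["commands"]}

```bash
mkdir -p pics; cat > h.py <<'E'
import numpy as np, cv2
from rig import *
def cam(n):
    c=calibration(n); R=cv2.Rodrigues(np.array(c["rvec"],float))[0]; return np.array(c["K"],float),R,np.array(c["tvec"],float).ravel()
def pts(n,d):
    K,R,t=cam(n); v,u=np.mgrid[:d.shape[0],:d.shape[1]]
    p=np.stack([(u-K[0,2])/K[0,0]*d,(v-K[1,2])/K[1,1]*d,d],-1)
    return (p-t)@R
def save(n,f):
    p,d=snapshot(n); cv2.imwrite("pics/"+f+".png",p[...,::-1]); np.savez("pics/"+f,p=p,d=d); return p,d
def tool():
    s=get_state(); return np.array(s["tcp_pos"]),cv2.Rodrigues(np.array(s["eef_rot"],float))[0],s
E
python3 - <<'E'
from h import *
for n in("top","side"): save(n,n+"0")
p,R,s=tool();print(p,R.round(3),s["wrist_force"],s["time"],s["opening"])
E
```

```text
[197.52242634 565.97558801 230.48781877] [[-0.944  0.329 -0.001]
 [ 0.329  0.944 -0.002]
 [-0.    -0.002 -1.   ]] [ 0.45845846 -0.01711953 -0.47074505] 0.1 85.6212107076688
```

View pics/top0.png

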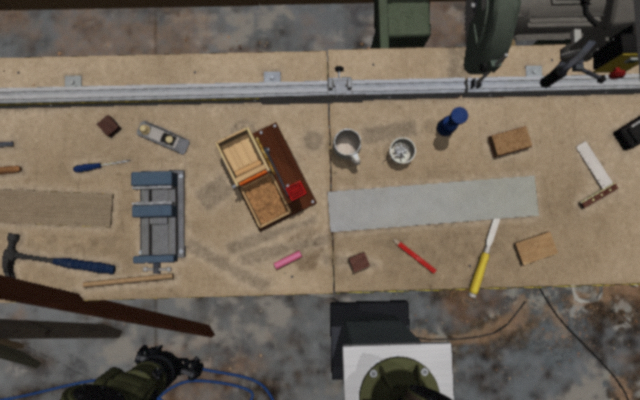

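View pics/side0.png

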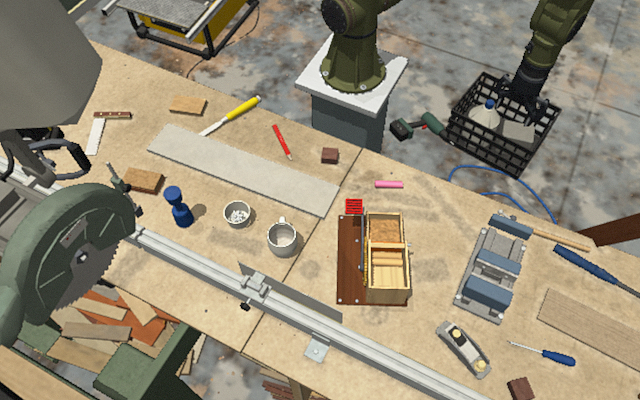

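The top view shows the dispenser at about (265,175), with its red pad at (296,190), the tray at (265,200) and the hopper at (243,157). The pink peg at (288,260) is a decoy. In the side view the pad is at (354,206) and the mug at (282,237). Next I'll measure the pad and the dispenser's yaw.

```bash
python3 - <<'E'
from h import *
for n,(u0,v0,u1,v1) in (("top",(270,165,320,215)),("side",(335,190,370,222))):
    z=np.load(f"pics/{n}0.npz");p=z["p"].astype(int);d=z["d"];P=pts(n,d)
    m=(p[...,0]>110)&(p[...,0]>2.6*p[...,1])&(d>0); mm=np.zeros_like(m);mm[v0:v1,u0:u1]=1;m&=mm
    if n=="top": m&=P[...,2]>90
    Q=P[m];print(n,m.sum(),np.median(Q,0),Q.min(0),Q.max(0),Q.mean(0))
    r=cv2.minAreaRect(Q[:,:2].astype(np.float32));print(r)
    A=np.c_[Q[:,:2],np.ones(len(Q))];c=np.linalg.lstsq(A,Q[:,2],rcond=None)[0];print("slope",c)
# hopper/tray outline top
z=np.load("pics/top0.npz");p=z["p"].astype(int);P=pts("top",z["d"])
roi=np.zeros(P.shape[:2],bool);roi[115:235,210:325]=1
m=roi&(P[...,2]>100)&(P[...,2]<125)&(p[...,1]>90)
print("hopper rim",m.sum(),cv2.minAreaRect(P[m][:,:2].astype(np.float32)))
# dark board
m=roi&(p.sum(-1)<200)&(p[...,0]>1.5*p[...,1])&(P[...,2]<20)
print("board",m.sum(),cv2.minAreaRect(P[m][:,:2].astype(np.float32)))
K,R,t=cam("top");print("cam top",-R.T@t,"side",-cam("side")[1].T@cam("side")[2])
E
```

```text
top 146 [598.51381851 277.96279714 137.99515624] [573.54362835 253.92896399 129.43432344] [623.34264362 305.32554784 148.00576371] [597.87495535 277.66071531 138.51002948]
((597.7473754882812, 279.310546875), (38.45197677612305, 43.38526153564453), 24.97244644165039)
slope [-2.41154630e-01 -7.87602115e-02  3.04558960e+02]
side 210 [599.13006704 278.2664622  137.75919736] [572.89377988 252.30169147 128.75535435] [626.27442981 304.48496157 146.63187641] [599.5497752  278.80683545 137.85141267]
((597.3941650390625, 279.0699768066406), (42.93534469604492, 43.304996490478516), 26.755294799804688)
slope [-2.13699808e-01 -1.21524551e-01  2.99856960e+02]
hopper rim 524 ((699.2835083007812, 426.5137939453125), (138.02256774902344, 121.65766143798828), 23.857351303100586)
board 1581 ((665.8780517578125, 345.4494934082031), (269.1213684082031, 138.1923828125), 23.994535446166992)
cam top [ 470.54279599  222.33579682 1419.00820564] side [1252.72413961  528.10611522 1278.27031382]
```

step_arm --commands '[-2,-0.6,0.2,-2,-6,-1.8,0.4,-6,-10.5,-3.1,0.7,-10,-15,-4.4,1,-14,-19.5,-5.8,1.4,-18,-24,-7.1,1.8,-22,-28.5,-8.4,2.4,-26,-33,-9.7,3,-30,-37.5,-11.1,3.6,-34,-42,-12.4,4.2,-38,-45.5,-13.4,4.8,-41.5,-47.3,-14,5.5,-43.6]' --jaw 0 --newtons 30

```text
time: 1.3
tcp_pos: [600.5, 276.0, 175.4]
eef_rot: [0.662, -3.071, 0.001]
wrist_force: [-0.4, -0.3, 0.2]
opening: 0.1
finger_force: 0.0
```

step_arm --commands '[0,0,0,0,0,0,0,0,0,0,0,0]'

```text
time: 1.6
tcp_pos: [597.4, 279.1, 176.4]
eef_rot: [0.663, -3.07, -0.0]
wrist_force: [-0.1, 0.9, -0.3]
opening: 0.3
finger_force: 0.0
```

```bash
python3 - <<'E'
from h import *
p,d=save("side","side1")
cv2.imwrite("pics/c1.png",cv2.resize(p[130:290,270:450,::-1],None,fx=4,fy=3.7,interpolation=2)[:590])
p,R,s=tool();print(p,R.round(3),s["wrist_force"],s["time"],s["opening"])
E
```

```text
[597.3643311  279.36980299 176.63485793] [[-0.911 -0.413 -0.   ]
 [-0.413  0.911  0.   ]
 [-0.     0.    -1.   ]] [-1.04657245  1.2903437  -1.26143814] 1.65 0.3041272395888046
```

View pics/c1.png

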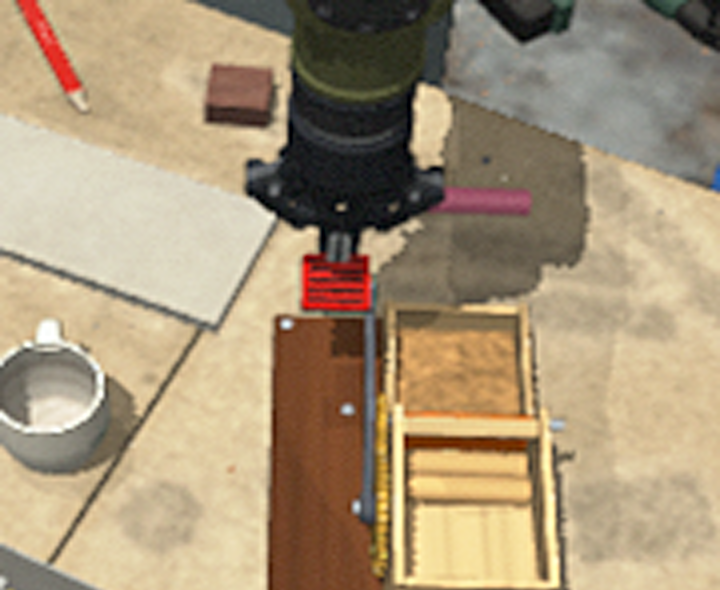

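step_arm --commands '[0,0,1,0,0,0,2,0,0,0,2.8,0,0,0,3.3,0,0,0,3.8,0,0.2,0,4.3,0,0.4,0,4.8,0,0.6,0,5.3,0,0.8,0,5.9,0,0.95,0,6.5,0,1.1,0,7.1,0,1.2,0,7.5,0]'

```text
time: 2.85
tcp_pos: [587.6, 273.6, 100.9]
eef_rot: [-0.663, 3.07, 0.0]
wrist_force: [3.1, 1.7, 3.5]
opening: 0.1
finger_force: 1.9
```

step_arm --commands '[0.05,0,0.5,0,0.1,0,1,0,0.15,0,1.5,0,0.2,0,2,0,0.25,0,2.4,0,0.3,0,2.8,0,0.3,0,3.1,0,0.3,0,3.3,0,0.3,0,3.3,0,0.3,0,3.3,0,0.3,0,3.3,0,0.3,0,3.3,0]'

```text
time: 4.05
tcp_pos: [584.8, 272.3, 68.4]
eef_rot: [-0.663, 3.07, -0.0]
wrist_force: [0.4, -0.1, 5.1]
opening: -0.1
finger_force: 2.6
```

```bash
python3 - <<'E'
from h import *
p,d=save("side","side2")
cv2.imwrite("pics/c2.png",cv2.resize(p[170:320,300:450,::-1],None,fx=4,fy=4,interpolation=2)[:600])
p,R,s=tool();print(p,s["wrist_force"],s["time"])
E
```

```text
[584.76183175 272.32157642  68.37439481] [ 1.07559997 -0.48211262  5.20356454] 4.1
```

View pics/c2.png

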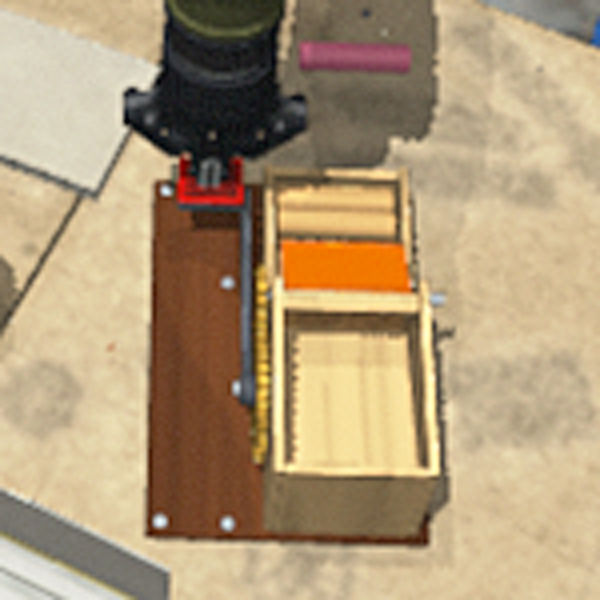

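Both pegs now lie at the tray's front, at crop (340,195) and (340,220). The flap is up at (345,265) and the hopper is empty. I'll let the lever up slowly along the same arc.

step_arm --commands '[0,0,0,0,0,0,-0.1,0,0,0,-0.3,0,0,0,-0.5,0,0,0,-0.8,0,-0.05,0,-1.1,0,-0.05,0,-1.4,0,-0.1,0,-1.7,0,-0.15,0,-2,0,-0.2,0,-2.3,0,-0.25,0,-2.6,0,-0.3,0,-2.9,0]'

```text
time: 5.3
tcp_pos: [587.0, 273.3, 97.4]
eef_rot: [0.663, -3.07, 0.0]
wrist_force: [0.2, -0.4, 4.2]
opening: -0.0
finger_force: 2.0
```

step_arm --commands '[0,0,-0.3,0,-0.1,0,-0.6,0,-0.15,0,-0.9,0,-0.25,0,-1.2,0,-0.35,0,-1.5,0,-0.45,0,-1.8,0,-0.55,0,-2.1,0,-0.65,0,-2.4,0,-0.75,0,-2.7,0,-0.85,0,-3,0,-0.95,0,-3.2,0,-1,0,-3.4,0]'

```text
time: 6.5
tcp_pos: [596.6, 277.8, 131.5]
eef_rot: [-0.663, 3.07, 0.0]
wrist_force: [0.2, 0.7, 2.3]
opening: -0.0
finger_force: 1.2
```

step_arm --commands '[-0.05,0,-0.15,0,-0.1,0,-0.3,0,-0.15,0,-0.45,0,-0.2,0,-0.6,0,-0.2,0,-0.75,0,-0.2,0,-0.9,0,-0.2,0,-1.05,0,-0.2,0,-1.2,0,-0.2,0,-1.4,0,-0.2,0,-1.7,0,-0.2,0,-2.1,0,-0.2,0,-2.6,0]'

```text
time: 7.7
tcp_pos: [598.1, 278.3, 157.6]
eef_rot: [0.663, -3.071, 0.0]
wrist_force: [-0.0, -1.0, -0.4]
opening: 0.1
finger_force: 0.0
```

step_arm --commands '[0,0,-1,0,0,0,-3,0,0,0,-5,0,0,0,-7,0,0,0,-8,0,0,0,-8,0,0,0,-8,0]'

```text
time: 8.4
tcp_pos: [598.0, 278.4, 236.9]
eef_rot: [0.663, -3.071, 0.0]
wrist_force: [-0.3, -0.0, -1.2]
opening: -0.2
finger_force: 0.0
```

```bash
python3 - <<'E'
from h import *
p,d=save("side","side3")
cv2.imwrite("pics/c3.png",cv2.resize(p[140:290,270:450,::-1],None,fx=4,fy=4,interpolation=2)[:600])
p,R,s=tool();print(p,s["wrist_force"],s["time"])
E
```

```text
[597.69215585 278.26071891 236.32401336] [ 0.72173306 -0.13134722 -0.45572084] 8.45
```

View pics/c3.png

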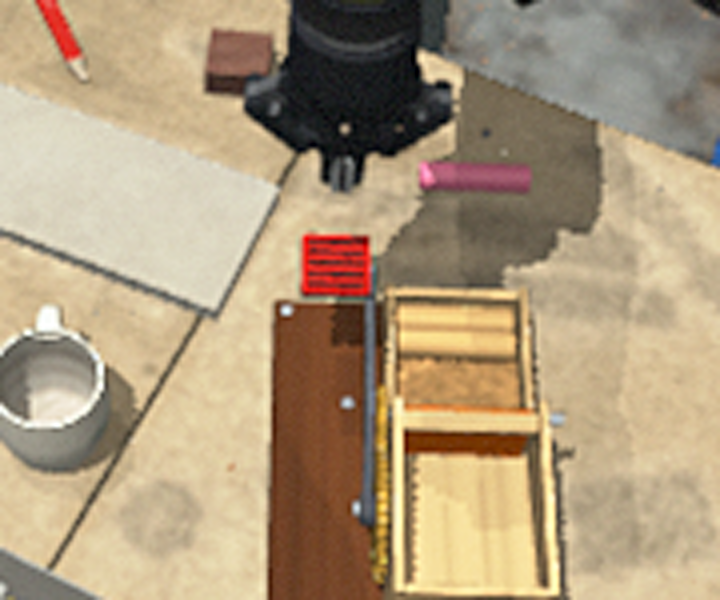

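The flap is shut at (470,420), and both pegs rest at the tray's front at (460,315) and (460,340). The pad is up and the hand is clear of it.

```bash
python3 -c "from rig import *; print(sign_off())"
```

```text
the job is handed in; nothing more can be done
None
```

The job is done and handed in: both pegs rolled out into the tray, the lever was let up slowly so the flap closed gently, and the hand is clear, all in about 8.5 s of the 48 s allowed.

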